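Book in a carton with the trigger scanner

ROBOT

A 7-joint arm with a two-finger parallel gripper is mounted at the origin on a cart in front of the work surface, level with it; the furniture and walls round the work are solid. World frame = base frame: x ahead of the robot, y to its left, z up, the work surface at z = 0. Lengths are in m, angles in rad, forces in N, time in s.
With the tool pointing down it reaches from about 0.425 to 0.875 m from the base axis. Payload 4.7 kg.
Tool frame: the origin (TCP) lies midway between the tips of the shut fingers; the grasp point (between the pads) lies 19 mm behind it; z points along the fingers, y is the line along which they close (so a half turn about z gives the same grasp; the last joint's range is limited). The gripper opens to 85 mm and grips with 20 to 120 N. Pads are 22 mm wide; open, the fingers measure 114 mm over their backs; the gripper's body (76 mm by 85 mm) begins 54 mm behind the grasp point. The pads swing forward as they close: fully open they stand 13 mm farther back than shut.
Start: joints at [-1.275, 0.321, -0.07, 1.45, 0.023, 1.371, -0.057], TCP at [0.181, 0.624, 0.231] pointing down, gripper open.
Joint ranges: [-2.86, 2.86], [-0.3, 2.09], [-1.38, 1.24], [0.06, 2.45], [-1.56, 4.7], [0.09, 2.05], [-2.69, 2.69]. Speed limits (rad/s): [2.57, 2.57, 3.14, 3.14, 3.14, 3.14, 3.14].

INTERFACE

Orientations are given as a unit quaternion [w, x, y, z].
In Python, from workcell import * gives the robot as it stands. The module is installed in compiled form; this text tells all that it offers.
- The arm moves only by the tool arm_command, never from a script. Its argument "commands" is a list of rows, each a list of 2 entries, a list of its own where there are three numbers: the shift along the tool's x, y, z in mm, then the turn about the tool's z in degrees. In form: [[[x, y, z], yaw], ...]. A call has 1 to 10 rows; each row shifts and turns the commanded pose from where the row before left it, along the tool's axes as they then stand; what a row does not reach is not made up. A row lasts 1/10 s, in which the tool goes at most 50 mm and 8.59 degrees, less where a joint would pass 70% of its speed; a pose out of reach is approached as far as the arm can. A call is refused whole if a number of a shift passes 50 or a number of a turn 8.59, either way. A call with a gripper value outside its range is refused whole. "gripper" is the opening, from 0 (shut) to 1 (fully open), set as the call begins (left out, the last holds). The fingers move at their own pace and stop on an object; "grip_force" is the grip in N (left out, the last holds). Time passes only in rows, so rows that do not move let the fingers close. It gives the time, the measured TCP pose, the force, the opening and the grip force at its end, in the units of the state.
- get_obs(): the state, without advancing time (a new reading comes with each control period).
- read_camera(name): name is "side" or "top" or "wrist"; returns (picture, depth): 480x640x3 uint8, red, green, blue; 480x640 float32, m along the optical axis (not along the pixel's ray), 0 where there is no reading.
- calibration(name): a dict with "camera_matrix" (3x3 intrinsics, pixels), "k1" (the pictures are not rectified: a ray, as slopes to the right and down, at radius r is drawn at 1 + k1 r^2 times it, then the intrinsics apply), "R" (3x3) and "t" (3): a world point X has camera coordinates R X + t. Camera axes: x right, y down, z forward; pixel columns grow to the right and rows downward; lengths in m; the calibration is good to about 2 mm. A picture is of the moment at which its call begins: read the wrist's pose just before it. calibration takes no time and is no camera call; for the wrist camera it gives the pose at the moment of the call.
- finish_job(): hands the job in; it is judged then, once.
The state is a dict: "time_s": time; "qpos": joint angles; "dq": joint speeds; "tau": joint torques, N m; "tcp_pos": TCP position; "ee_rot": TCP orientation; "wrist_force": force on the tool from outside, world axes, zero at the start; "moment": the same for the moment, N m; "width": finger opening in m; "gripper_force": force on a finger pad.
Only numpy, scipy, OpenCV 4.12 (cv2) and the standard library are available. Lean on these libraries where they do the work, as an engineer would, in place of code of your own. Each camera call takes 0.05 s, during which the arm holds its last target. There are 200 camera calls.

TASK

Book in the carton with the orange tape, not the blue one: take the yellow code scanner out of its charging dock by the head, lay it down on the free bench and take it again by the handle so that a finger pulls the red trigger, then aim it squarely at the middle of that carton's code label from about 8 cm and hold it there steadily, trigger pulled, for about a second and a half. Afterwards lay the scanner gently down flat on its side on the bench (do not drop it), without shifting the cartons, the switch box or the tape roll.

Things in the scene. Friction and masses are not known exactly. Their poses are not given: they have to be found in the camera images.
- scanner: Yellow and black pistol-grip code scanner, 0.2 kg, lying on its side throughout. Origin: on its lowest face, where beam line and handle line cross. x = beam direction, -y = along the handle, z = up as it lies. Head x -45 to 80 mm, y -22 to 22, z 0 to 40. Black handle x -15 to 15, y -22 to -112, z 4 to 36, yellow butt 40 x 13 x 40 at its end (to y -124).
- scanner_window (a point): Middle of the scanner's window at the nose, in the scanner's frame (80, 0, 20) mm; axes as the scanner's: the beam leaves along +x.
- scanner_grip (a point): Middle of the trigger grip, in the scanner's frame (4, -44, 20) mm: pinch here along the scanner's x. The red trigger's face is at x = 24 mm, y -27 to -59, z 11 to 29; over trigger and handle it is 39 mm wide, 34 mm with the trigger pulled. A firm grip pulls the trigger.
- scanner_head_grip (a point): Where the head can be pinched along the scanner's y (44 mm wide) while it is in the dock, in the scanner's frame (55, 0, 20) mm.
- scanner_trigger (a joint): Trigger travel in m: 0 released, 0.005 fully pulled (8 N). It springs back.
- dock: Grey and black charging dock, fixed. Origin on the bench under the scanner's origin, same axes. Bed 8 mm thick under the head (x -44 to 80 mm, y -30 to 30). The handle lies in a trough between black cheeks (x 28 to 34 and -29 to -23, y -32 to -132, 42 mm high) and an end wall (y -127 to -135, 34 high): no room for a finger at the trigger. The scanner lifts straight up.
- carton_orange: The carton to book in: brown cardboard, 60 deep (x) x 110 wide (y) x 160 mm high, orange tape over the top and orange bars on its label. Origin: centre of its underside; the label is on its -x face.
- carton_orange_label (a point): Middle of its code label (white, 76 x 56 mm, upright, black 36 mm square code), 95 mm above the bench on the carton's -x face; axes as the carton's, so the label looks along -x.
- carton_blue: The other carton, same size and frame, with blue tape and blue bars on its label. Not to be booked in now.
- carton_blue_label (a point): Middle of the blue carton's label, same place and axes as on the other carton.
- switch_box: Grey-blue switch box with a red and a black push button, 102 x 61 x 48 mm, origin under its middle. To be left alone.
- tape_roll: Roll of yellow tape lying flat, 76 mm across, 19 mm high, origin under its middle. To be left alone.

How it is judged:
By the outcome, as a careful person would: the job done as asked, in the order asked, and still so for the second after the job is handed in, with the robot touching nothing.
It also fails if it takes over 58 s, if anything falls off the work surface, if the arm or the gripper's body presses on something with over 40 N, if the wrist force passes 120 N, or if a joint passes its speed limit or range.

## Working session

There is one attempt and no reset: what is moved stays moved. The work goes in short steps, Python scripts to look and compute and a tool call to move; the robot and the scene stay as the last step left them, time stands still between calls to the robot, and variables do not carry over. Pictures are saved under pics/ and viewed, at most 10 in all, crops included, and the job is handed in when it is done.

Besides the shell and the picture viewer there is one more tool, called after "Request:" as name([rows], argument=value, ...), one row to a line, values as JSON. arm_command: Moves the arm, as the interface text tells. Its arguments: {"type":"object","properties":{"commands":{"type":"array"},"gripper":{"type":"number"},"grip_force":{"type":"number"}},"required":["commands"]}

```bash
mkdir -p pics; cat > h.py <<'E'
from workcell import *
import numpy as np, cv2
def world(name,u,v,d,c=None):
    c=c or calibration(name);K=np.array(c["camera_matrix"]);k=c["k1"]
    p=cv2.undistortPoints(np.array([[[u,v]]],float),K,np.array([k,0,0,0.]))[0,0]
    return np.array(c["R"]).T@(np.array([p[0],p[1],1])*d-np.array(c["t"]))
def cloud(name,depth,c):
    K=np.array(c["camera_matrix"]);v,u=np.mgrid[0:480,0:640]
    p=cv2.undistortPoints(np.stack([u,v],-1).reshape(-1,1,2).astype(float),K,np.array([c["k1"],0,0,0.]))[:,0]
    P=np.c_[p,np.ones(len(p))]*depth.reshape(-1,1)
    return ((P-np.array(c["t"]))@np.array(c["R"])).reshape(480,640,3)
E
python3 - <<'E'
from h import *
o=get_obs();print({k:np.round(v,3) for k,v in o.items()})
for n in("top","side","wrist"):
    c=calibration(n);im,d=read_camera(n);cv2.imwrite(f"pics/{n}0.png",im[:,:,::-1]);np.savez(f"{n}0.npz",im=im,d=d,W=cloud(n,d,c))
    print(n,np.round(c["R"],3).tolist(),np.round(c["t"],3),np.round(c["camera_matrix"],1).tolist(),c["k1"])
E
```

```text
{'time_s': np.float64(0.0), 'qpos': array([-1.275,  0.322, -0.07 ,  1.452,  0.023,  1.371, -0.057]), 'dq': array([ 0.001, -0.002, -0.001,  0.   ,  0.002,  0.   , -0.001]), 'tau': array([-0.0000e+00, -4.9359e+01, -3.8200e-01, -3.1434e+01,  1.3000e-02,
        1.1000e-02, -0.0000e+00]), 'tcp_pos': array([0.181, 0.624, 0.23 ]), 'ee_rot': array([-0.   ,  0.14 ,  0.99 , -0.001]), 'wrist_force': array([ 0.406, -0.664,  1.132]), 'moment': array([-0.003,  0.011,  0.   ]), 'gripper_force': np.float64(0.0), 'width': np.float64(0.085)}
top [[0.02, -1.0, 0.017], [-0.988, -0.023, -0.155], [0.155, -0.013, -0.988]] [-0.04   0.51   0.867] [[508.0, 0.0, 317.8], [0.0, 508.0, 237.2], [0.0, 0.0, 1.0]] 0.03460692228150882
side [[0.934, -0.357, -0.001], [-0.193, -0.503, -0.842], [0.3, 0.787, -0.539]] [-0.496  0.19   0.746] [[535.5, 0.0, 316.8], [0.0, 535.5, 241.3], [0.0, 0.0, 1.0]] -0.11808546967807229
wrist [[0.278, 0.96, -0.002], [0.913, -0.264, 0.31], [0.298, -0.088, -0.951]] [-0.65  -0.04   0.381] [[357.5, 0.0, 322.1], [0.0, 357.5, 238.2], [0.0, 0.0, 1.0]] -0.04696726017253381
```

View pics/top0.png

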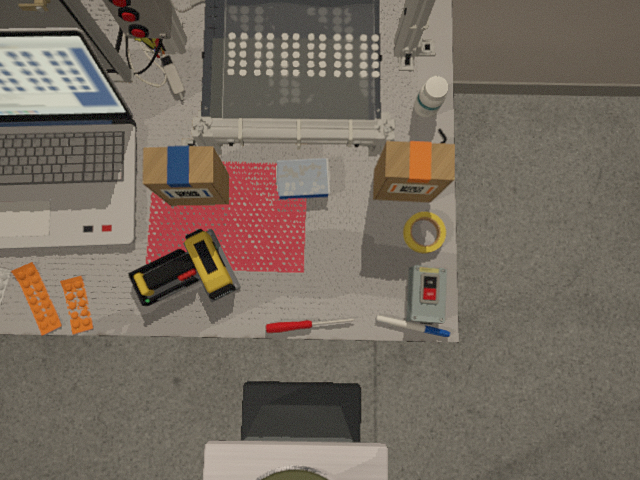

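View pics/side0.png

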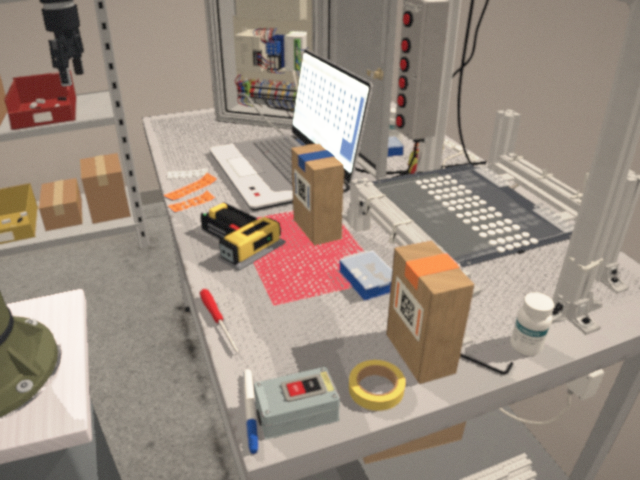

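The top view shows the scanner head around (210,265) with its handle to the left, ending at about (140,290). The red trigger at (187,275) means the beam points towards the robot. The orange carton is at (415,170), with the tape roll at (425,232) and the switch box at (429,295). In the side view the orange label is at (407,307).

```bash
cat > m.py <<'E'
from h import *
T=np.load("top0.npz");S=np.load("side0.npz")
def rect(P): 
    r=cv2.minAreaRect((P[:,:2]*1000).astype(np.float32)); return np.round(r[0],1),np.round(r[1],1),round(r[2],1)
def box(W,u0,u1,v0,v1): 
    m=np.zeros((480,640),bool);m[v0:v1,u0:u1]=1;return m
for nm,Z in(("top",T),("side",S)):
    W=Z["W"];im=Z["im"];hsv=cv2.cvtColor(im,cv2.COLOR_RGB2HSV);z=W[...,2];ok=Z["d"]>0
    # scanner yellow
    b=box(W,110,250,210,320) if nm=="top" else box(W,190,290,195,270)
    yel=(hsv[...,0]>18)&(hsv[...,0]<35)&(hsv[...,1]>140)&(hsv[...,2]>90)&b&ok
    print(nm,"yellow n",yel.sum(),"z pct",np.round(np.percentile(z[yel],[5,25,50,75,95,99])*1000,1))
    t=b&ok&(z>.042)&(z<.056); n,l,st,_=cv2.connectedComponentsWithStats(t.astype(np.uint8))
    for i in range(1,n):
        if st[i,4]>60: 
            P=W[l==i];print(" comp",st[i],rect(P),np.round(np.median(P,0)*1000,1))
    red=((hsv[...,0]<8)|(hsv[...,0]>172))&(hsv[...,1]>150)&b&ok&(z>.02)
    print(" red",red.sum(),np.round(np.median(W[red],0)*1000,1))
    for cn,bb in(("orange",(360,470,120,215) if nm=="top" else (380,480,230,390)),("blue",(130,240,130,215) if nm=="top" else (280,350,130,250))):
        b=box(W,*bb)&ok
        t=b&(z>.15)&(z<.17);P=W[t];print(cn,"top",t.sum(),rect(P),"z",np.round(np.median(P[:,2])*1000,1))
    bench=ok&(abs(z)<.02)&(W[...,0]>.3)&(W[...,0]<.7)&(abs(W[...,1])<.3); print(" bench z",np.round(np.median(z[bench])*1000,1))
    for cn,bb,lo,hi in(("tape",(395,455,205,260) if nm=="top" else (340,415,350,415),.012,.03),("switch",(400,455,255,330) if nm=="top" else (250,345,365,435),.035,.075),("dark/blue box",(270,335,150,205) if nm=="top" else (335,400,245,305),.012,.06)):
        t=box(W,*bb)&ok&(z>lo)&(z<hi);print(cn,t.sum(),rect(W[t]),np.round(np.percentile(z[t],90)*1000,1))
W=S["W"];z=W[...,2];b=box(W,385,425,250,370)&(S["d"]>0)&(z>.05)&(z<.14)
P=W[b];P=P[P[:,0]<np.percentile(P[:,0],90)]
for _ in range(5):
    A=np.c_[P[:,1],np.ones(len(P))];c=np.linalg.lstsq(A,P[:,0],rcond=None)[0];r=P[:,0]-A@c;P=P[abs(r)<.004]
print("face x=%.4f+%.4f y"%(c[1],c[0]),len(P),"yaw",np.degrees(np.arctan(-c[0])),"ylim",np.percentile(P[:,1],[1,99]))
E
python3 m.py
python3 -c "
import cv2;a=cv2.imread('pics/top0.png')[215:320,110:260];b=cv2.imread('pics/side0.png')[190:275,185:300]
import numpy as np
cv2.imwrite('pics/c1.png',np.hstack([cv2.resize(a,(430,300),interpolation=2),cv2.resize(b,(370,300),interpolation=2)]))"
```

```text
top yellow n 1351 z pct [37.1 45.1 46.6 47.8 49.5 50.6]
 comp [ 134  230   99   70 2410] (array([435.4, 209.2]), array([121.9, 146.3]), 28.2) [448.2 175.8  46.2]
 red 161 [440.8 202.2  35.7]
orange top 2737 (array([ 619.9, -186.6]), array([110.9,  64. ]), 88.7) z 159.7
blue top 2815 (array([602.3, 194.9]), array([ 64.4, 111.1]), 3.0) z 161.3
 bench z 0.1
tape 818 (array([ 528.7, -225.8]), array([77.2, 75.2]), 63.1) 20.5
switch 1987 (array([ 414.5, -225.4]), array([62.2, 98.5]), 86.5) 47.3
dark/blue box 1958 (array([624.8,   1.4]), array([69.1, 98.5]), 4.5) 29.7
side yellow n 1164 z pct [16.4 34.1 44.3 47.2 48.7 49.4]
 comp [ 209  203   70   48 1216] (array([435.3, 203.4]), array([122.9, 145.8]), 30.2) [448.7 167.   46.5]
 red 46 [439.9 204.2  36.6]
orange top 2694 (array([ 621. , -189.5]), array([112. ,  63.4]), 87.5) z 159.6
blue top 1076 (array([602.9, 191.2]), array([ 63.1, 113.5]), 3.5) z 161.5
 bench z 0.3
tape 1464 (array([ 543.6, -227.8]), array([102.3,  77.2]), 2.5) 20.0
switch 3090 (array([ 415.5, -228. ]), array([62.1, 99.5]), 87.4) 47.4
dark/blue box 1606 (array([625.5,  -1.3]), array([ 71.3, 102. ]), 4.4) 28.8
face x=0.5952+0.0219 y 1813 yaw -1.2548919159937495 ylim [-0.24088414 -0.13784436]
```

View pics/c1.png

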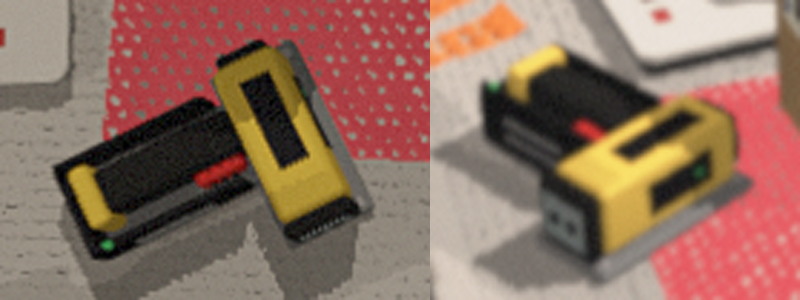

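The crop confirms the scanner's pose: nose towards the robot and to the right, handle in the trough, trigger on the nose side. Next I'll fit its planar pose from both views.

```bash
cat > fit.py <<'E'
from h import *
from scipy.optimize import minimize
def fit(W,im,d,b,x0,dock=1):
    """pose (x,y,yaw deg) from yellow points on upper faces: head and butt rectangles"""
    hsv=cv2.cvtColor(im,cv2.COLOR_RGB2HSV);z=W[...,2]
    yel=(hsv[...,0]>18)&(hsv[...,0]<35)&(hsv[...,1]>140)&(hsv[...,2]>90)&b&(d>0)
    hi=yel&(z>(.041 if dock else .033)); P=W[hi][:,:2]*1e3
    def loc(p):
        a=np.radians(p[2]);q=P-p[:2];return np.c_[q@[np.cos(a),np.sin(a)],q@[-np.sin(a),np.cos(a)]]
    def cost(p):
        L=loc(p);x,y=L.T; head=y>-65
        # yellow head shell y+-22 ; butt x+-20,y -124..-111
        h=L[head];bt=L[~head]
        e=0
        if len(h)>20: lo,hi_=np.percentile(h[:,1],[2,98]);e+=(lo+21)**2+(hi_-21)**2
        if len(bt)>20:
            lo,hi_=np.percentile(bt[:,0],[2,98]);e+=((lo+hi_)/2)**2
            e+=(np.percentile(bt[:,1],2)+123)**2+(np.percentile(bt[:,1],98)+112)**2
            # straightness
        e+=np.var(h[:,1])*0.2+np.var(bt[:,1])*2
        return e
    best=min((minimize(cost,np.array(x0)+[0,0,k],method="Nelder-Mead",options=dict(maxiter=2000,xatol=.01,fatol=.001)) for k in(-6,-3,0,3,6)),key=lambda r:r.fun)
    L=loc(best.x);h=L[L[:,1]>-65];bt=L[L[:,1]<=-65]
    return np.round(best.x,1),round(best.fun,2),"head",np.round(np.percentile(h,[2,98],0),1).tolist(),"butt",np.round(np.percentile(bt,[2,98],0),1).tolist(),"z",np.round(np.median(W[hi][:,2])*1e3,1)
def pt(p,x,y):
    a=np.radians(p[2]);return np.round([p[0]+np.cos(a)*x-np.sin(a)*y,p[1]+np.sin(a)*x+np.cos(a)*y],1)
E
python3 - <<'E'
from fit import *
for n,(u0,u1,v0,v1) in(("top",(110,250,210,320)),("side",(190,290,195,270))):
    Z=np.load(n+"0.npz");b=np.zeros((480,640),bool);b[v0:v1,u0:u1]=1
    r=fit(Z["W"],Z["im"],Z["d"],b,[455,165,209]);print(n,r,"headgrip",pt(r[0],55,0))
    z=Z["W"][...,2];
    if n=="top": s=z[255:330,400:455];print("switch zmax",np.sort(s.ravel())[-20:][::6])
E
```

```text
top (array([475.3, 171.5, 207.1]), np.float64(68.86), 'head', [[-36.5, -20.9], [64.0, 20.6]], 'butt', [[-18.9, -123.6], [18.8, -111.0]], 'z', np.float64(46.8)) headgrip [426.3 146.4]
switch zmax [0.05032502 0.05128178 0.93671017 0.93671017]
side (array([474. , 164.9, 205.1]), np.float64(102.42), 'head', [[-38.0, -26.0], [60.7, 20.3]], 'butt', [[-18.8, -121.0], [18.8, -108.2]], 'z', np.float64(46.9)) headgrip [424.2 141.6]
```

Request:
arm_command([
  [[-20, -20, 0], 0],
  [[-33, -35, -2], 0],
  [[-33, -35, -2], 0],
  [[-33, -35, -2], 0],
  [[-33, -35, -2], 0],
  [[-33, -35, -2], 0],
  [[-33, -35, -2], 0],
  [[-33, -35, -2], 0],
  [[-33, -35, -2], 0],
  [[-33, -35, -2], 0],
], gripper=1)

```text
time_s: 1.15
tcp_pos: [0.3925, 0.2124, 0.2494]
ee_rot: [0.0, 0.14, 0.99, 0.0]
wrist_force: [0.4, 0.7, -0.2]
width: 0.0856
gripper_force: 0.0
```

Request:
arm_command([
  [[-25, -28, 0], 8.5],
  [[0, 0, 0], 8.5],
  [[0, 0, 0], 8.5],
  [[0, 0, 0], 8.5],
  [[0, 0, 0], 8.5],
  [[0, 0, 0], 8.5],
  [[0, 0, 0], 8.5],
  [[0, 0, 0], 8.5],
  [[0, 0, 0], 8.5],
  [[0, 0, 0], 8.5],
])

```text
time_s: 2.15
tcp_pos: [0.4081, 0.1805, 0.2491]
ee_rot: [-0.0, 0.774, 0.633, -0.0]
wrist_force: [-0.2, -0.1, -0.1]
width: 0.0854
gripper_force: 0.0
```

Request:
arm_command([
  [[0, 0, 0], 8.5],
  [[0, 0, 0], 8.5],
  [[0, 0, 0], 8.5],
  [[0, 0, 0], 8.5],
  [[0, 0, 0], 8.5],
  [[0, 0, 0], 8.5],
  [[0, 0, 0], 0],
  [[0, 0, 0], 0],
])

```text
time_s: 2.95
tcp_pos: [0.4083, 0.1805, 0.2492]
ee_rot: [0.0, 0.97, 0.242, -0.0]
wrist_force: [0.1, -0.6, 0.3]
width: 0.0854
gripper_force: 0.0
```

```bash
cat >> h.py <<'E'
from scipy.spatial.transform import Rotation as Ro
def tool(o=None):
    o=o or get_obs();q=o["ee_rot"];R=Ro.from_quat([q[1],q[2],q[3],q[0]]).as_matrix()
    return np.array(o["tcp_pos"])*1e3,R
def go(target,yaw=None):
    """shift in tool axes (mm) to world target (mm); turn for tool y to have world angle yaw"""
    p,R=tool();d=R.T@(np.array(target)-p);a=np.degrees(np.arctan2(R[1,1],R[0,1]))
    print("tcp",np.round(p,1),"tool-y angle",round(a,2),"shift",np.round(d,1),"turn",None if yaw is None else round(-((yaw-a+180)%360-180),2))
E
cat > wl.py <<'E'
from fit import *
import sys
def look(tag,x0=None,dock=1):
    c=calibration("wrist");im,d=read_camera("wrist");W=cloud("wrist",d,c);cv2.imwrite(f"pics/{tag}.png",im[:,:,::-1]);np.savez(tag+".npz",im=im,d=d,W=W)
    if x0 is not None:
        b=(np.hypot(W[...,0]-x0[0]/1e3,W[...,1]-x0[1]/1e3)<.17)
        r=fit(W,im,d,b,x0,dock);print(r,"headgrip",pt(r[0],55,0),"grip",pt(r[0],4,-44));return r
E
python3 - <<'E'
from wl import *
go([426,146,60],297)
print(np.round(get_obs()["qpos"],2),get_obs()["time_s"])
r=look("w1",[475,170,207])
E
```

```text
tcp [408.3 180.5 249.2] tool-y angle -61.95 shift [ -0.5  38.8 189.2] turn 1.05
[-0.66 -0.13  0.17  1.9   0.02  1.37 -1.58] 2.95
(array([476.1, 172.2, 207.3]), np.float64(65.62), 'head', [[-36.3, -21.4], [64.0, 20.6]], 'butt', [[-18.4, -123.0], [18.4, -111.1]], 'z', np.float64(48.3)) headgrip [427.2 147. ] grip [452.4 209.5]
```

View pics/w1.png

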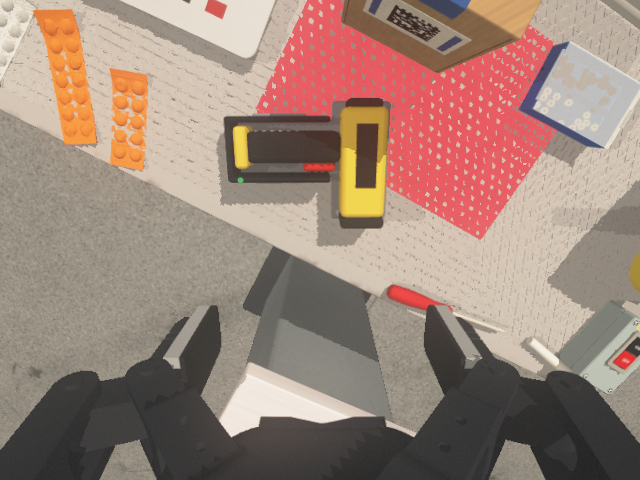

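Wrist and top agree: head grip at (427,147), yaw 207.3, top face at about z 48. The wrist picture shows the head at about (363,165), clear on both sides.

Request:
arm_command([
  [[0, 38, 0], 0.8],
  [[-0.5, 0, 45], 0],
  [[0, 0, 45], 0],
  [[0, 0, 45], 0],
  [[0, 0, 30], 0],
  [[0, 0, 20], 0],
  [[0, 0, 0], 0],
])

```text
time_s: 3.7
tcp_pos: [0.4232, 0.1457, 0.0616]
ee_rot: [0.001, 0.972, 0.235, -0.003]
wrist_force: [-0.6, -0.5, -0.6]
width: 0.0856
gripper_force: 0.0
```

```bash
python3 - <<'E'
from wl import *
go([427,147,9],297.3)
look("w2",[475,170,207])
E
```

```text
tcp [423.2 145.7  61.6] tool-y angle -62.83 shift [ 4.3  0.6 52.6] turn -0.13
(array([476.2, 171.7, 207.2]), np.float64(63.41), 'head', [[-36.3, -21.3], [63.1, 20.3]], 'butt', [[-18.5, -122.9], [18.5, -111.1]], 'z', np.float64(48.3)) headgrip [427.3 146.6] grip [452.5 209. ]
```

View pics/w2.png

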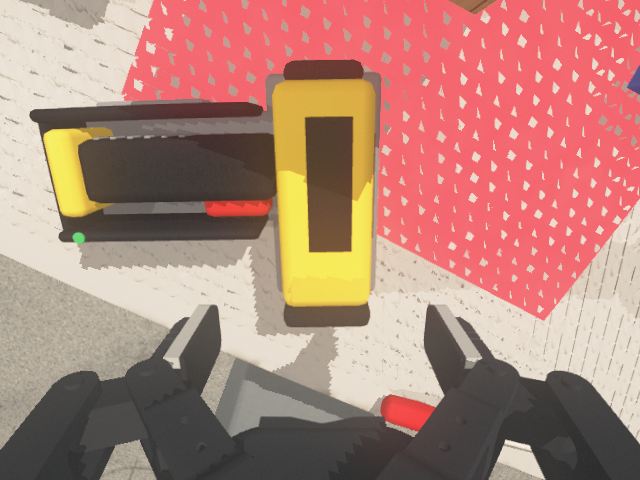

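The head at column 325 is centred between the fingers (about 322). Descend, close and lift.

Request:
arm_command([
  [[4.5, 0, 0], 0],
  [[0, 0.5, 20], 0],
  [[0, 0, 20], 0],
  [[0, 0, 12], 0],
  [[0, 0, 0], 0],
])

```text
time_s: 4.25
tcp_pos: [0.4297, 0.1483, 0.012]
ee_rot: [0.0, 0.972, 0.234, -0.001]
wrist_force: [-0.1, -0.2, 0.3]
width: 0.0853
gripper_force: 0.0
```

Request:
arm_command([
  [[0, 0, 0], 0],
  [[0, 0, 0], 0],
  [[0, 0, 0], 0],
  [[0, 0, 0], 0],
  [[0, 0, 0], 0],
  [[0, 0, 0], 0],
  [[0, 0, 0], 0],
], gripper=0, grip_force=45)

```text
time_s: 4.95
tcp_pos: [0.431, 0.1487, 0.0135]
ee_rot: [-0.0, 0.972, 0.234, 0.001]
wrist_force: [-0.2, -0.4, 5.8]
width: 0.0437
gripper_force: 47.1
```

Request:
arm_command([
  [[0, 0, -10], 0],
  [[0, 0, -20], 0],
  [[0, 0, -30], 0],
  [[0, 0, -40], 0],
  [[0, 0, -20], 0],
  [[0, 0, 0], 0],
])

```text
time_s: 5.55
tcp_pos: [0.4318, 0.1492, 0.1356]
ee_rot: [-0.001, 0.972, 0.234, 0.003]
wrist_force: [0.2, 0.4, -2.6]
width: 0.0435
gripper_force: 46.5
```

```bash
python3 - <<'E'
from wl import *
# target: scanner origin at (480,-25), yaw 0, head grip x~52
o=get_obs();print(o["width"],o["gripper_force"],np.round(o["qpos"],2))
go([532,-25,100],90)
E
```

```text
0.04348672892463076 46.458712220191956 [-0.62 -0.03  0.23  2.04  0.01  1.12 -1.49]
tcp [431.8 149.2 135.6] tool-y angle -62.95 shift [  9.8 200.7  35.6] turn -152.95
```

Request:
arm_command([
  [[2, 20, 0], 0],
  [[2, 35, 0], 0],
  [[2, 45, 0], 0],
  [[2, 45, 0], 0],
  [[2, 35, 0], 0],
  [[0, 20, 0], -3],
  [[0, 0, 0], -8],
  [[0, 0, 0], -8],
  [[0, 0, 0], -8],
  [[0, 0, 0], -8],
])

```text
time_s: 6.55
tcp_pos: [0.5283, -0.0253, 0.1303]
ee_rot: [-0.001, 0.855, 0.518, -0.002]
wrist_force: [0.3, 0.0, -2.4]
width: 0.0434
gripper_force: 46.4
```

Request:
arm_command([
  [[0, 0, 0], -8],
  [[0, 0, 0], -8],
  [[0, 0, 0], -8],
  [[0, 0, 0], -8],
  [[0, 0, 0], -8],
  [[0, 0, 0], -8],
  [[0, 0, 0], -8],
  [[0, 0, 0], -8],
  [[0, 0, 0], -8],
  [[0, 0, 0], -8],
])

```text
time_s: 7.55
tcp_pos: [0.5284, -0.0252, 0.1304]
ee_rot: [-0.001, 0.322, 0.947, -0.001]
wrist_force: [-0.9, 0.1, -3.0]
width: 0.044
gripper_force: 46.4
```

Request:
arm_command([
  [[0, 0, 0], -8],
  [[0, 0, 0], -8],
  [[0, 0, 0], -8],
  [[0, 0, 0], -8],
  [[0, 0, 0], -6],
  [[0, 0, 0], 0],
  [[0, 0, 0], 0],
])

```text
time_s: 8.25
tcp_pos: [0.5289, -0.0252, 0.1311]
ee_rot: [-0.001, 0.001, 1.0, -0.0]
wrist_force: [-0.3, 0.4, -1.6]
width: 0.0437
gripper_force: 46.5
```

```bash
python3 - <<'E'
from wl import *
o=get_obs();print(o["width"],o["gripper_force"],np.round(o["qpos"],2))
go([532,-25,8],90)
im,d=read_camera("side");cv2.imwrite("pics/s2.png",im[:,:,::-1])
E
```

```text
0.0436551937548381 46.52360379695892 [-0.22  0.14  0.23  1.88 -0.04  1.13  1.6 ]
tcp [528.9 -25.2 131.1] tool-y angle 89.9 shift [ -3.4   0.2 123.1] turn -0.1
```

View pics/s2.png

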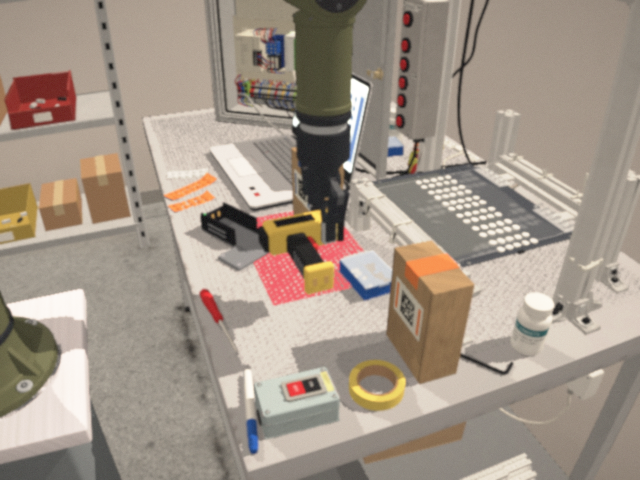

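The side view shows the scanner held by the head at (290,235), nose away from the robot, handle toward (318,275), and free bench below it. Lowering now.

Request:
arm_command([
  [[0, 0, 20], 0],
  [[0, 0, 30], 0],
  [[0, 0, 30], 0],
  [[0, 0, 20], 0],
  [[0, 0, 10], 0],
  [[0, 0, 6], 0],
  [[0, 0, 0], 0],
  [[0, 0, 0], 0],
])

```text
time_s: 9.1
tcp_pos: [0.5307, -0.0252, 0.0173]
ee_rot: [0.001, -0.0, 1.0, 0.0]
wrist_force: [0.2, 0.3, -1.2]
width: 0.0436
gripper_force: 46.5
```

Request:
arm_command([
  [[0, 0, 3], 0],
  [[0, 0, 3], 0],
  [[0, 0, 2], 0],
  [[0, 0, 0], 0],
])

```text
time_s: 9.5
tcp_pos: [0.5295, -0.0252, 0.0081]
ee_rot: [-0.0, -0.0, 1.0, 0.0]
wrist_force: [0.3, 0.5, -2.9]
width: 0.0435
gripper_force: 46.5
```

Request:
arm_command([
  [[0, 0, 1], 0],
  [[0, 0, 1], 0],
  [[0, 0, 0], 0],
])

```text
time_s: 9.8
tcp_pos: [0.53, -0.0252, 0.0071]
ee_rot: [0.0, -0.0, 1.0, 0.0]
wrist_force: [-2.5, -0.6, 4.3]
width: 0.0435
gripper_force: 47.2
```

Request:
arm_command([
  [[0, 0, 0.5], 0],
  [[0, 0, 0.5], 0],
  [[0, 0, 0], 0],
])

```text
time_s: 10.1
tcp_pos: [0.53, -0.0252, 0.007]
ee_rot: [-0.0, -0.0, 1.0, 0.0]
wrist_force: [-4.8, 0.1, 13.0]
width: 0.0434
gripper_force: 48.4
```

Contact made; release and rise, then look.

Request:
arm_command([
  [[0, 0, -0.5], 0],
  [[0, 0, 0], 0],
  [[0, 0, 0], 0],
  [[0, 0, 0], 0],
  [[0, 0, 0], 0],
  [[0, 0, 0], 0],
], gripper=1)

```text
time_s: 10.7
tcp_pos: [0.5297, -0.0252, 0.0057]
ee_rot: [-0.0, -0.001, 1.0, 0.0]
wrist_force: [0.1, -0.3, -0.4]
width: 0.0855
gripper_force: 0.0
```

Request:
arm_command([
  [[0, 0, -20], 0],
  [[0, 0, -45], 0],
  [[0, 0, -45], 0],
  [[0, 0, -45], 8.5],
  [[0, 0, 0], 8.5],
  [[0, 0, 0], 8.5],
  [[0, 0, 0], 8.5],
  [[0, 0, 0], 8.5],
  [[0, 0, 0], 8.5],
  [[0, 0, 0], 8.5],
])

```text
time_s: 11.7
tcp_pos: [0.5297, -0.0252, 0.1607]
ee_rot: [-0.0, 0.498, 0.867, -0.0]
wrist_force: [-0.8, -0.2, 0.2]
width: 0.0852
gripper_force: 0.0
```

```bash
python3 - <<'E'
from wl import *
c=calibration("top");im,d=read_camera("top");W=cloud("top",d,c)
b=np.hypot(W[...,0]-.48,W[...,1]+.07)<.13
cv2.imwrite("pics/t3.png",im[:,:,::-1])
print("top",fit(W,im,d,b,[478,-25,0],0))
r=look("w3",[478,-25,0],0)
go([*pt(r[0],4,-44),100],0)
E
```

```text
return _methods._var(a, axis=axis, dtype=dtype, out=out, ddof=ddof,
  arrmean = um.true_divide(arrmean, div, out=arrmean,
  ret = ret.dtype.type(ret / rcount)
Traceback (most recent call last):
  File "fit.py", line 24, in fit
    return np.round(best.x,1),round(best.fun,2),"head",np.round(np.percentile(h,[2,98],0),1).tolist(),"butt",np.round(np.percentile(bt,[2,98],0),1).tolist(),"z",np.round(np.median(W[hi][:,2])*1e3,1)
                                                                ~~~~~~~~~~~~~^^^^^^^^^^^^
IndexError: index -1 is out of bounds for axis 0 with size 0
```

Request:
arm_command([
  [[0, 0, 0], 8.5],
  [[0, 0, 0], 8.5],
  [[0, 0, 0], 8.5],
  [[0, 0, 0], 5],
  [[-32, -16, -5], 0],
  [[-32, -16, -5], 0],
  [[-31, -16, -5], 0],
  [[0, 0, 0], 0],
  [[0, 0, 0], 0],
])

```text
time_s: 12.65
tcp_pos: [0.4817, -0.1208, 0.1761]
ee_rot: [0.0, 0.707, 0.707, 0.001]
wrist_force: [0.5, 1.2, 0.3]
width: 0.085
gripper_force: 0.0
```

```bash
python3 - <<'E'
from wl import *
p,R=tool();print(np.round(p))
r=look("w3");Z=np.load("w3.npz")
W=Z["W"];b=np.hypot(W[...,0]-.48,W[...,1]+.07)<.15
try:
    r=fit(W,Z["im"],Z["d"],b,[478,-25,0],0);print(r);go([*pt(r[0],4,-44),100],0)
except Exception as e: print(e)
E
```

```text
[ 482. -121.  176.]
(array([479.3, -24.8,   0. ]), np.float64(61.06), 'head', [[-35.4, -21.3], [64.8, 20.5]], 'butt', [[-18.3, -122.5], [18.3, -111.6]], 'z', np.float64(41.5))
tcp [ 482.1 -119.7  175.8] tool-y angle 0.15 shift [50.8  1.3 75.9] turn 0.15
```

View pics/w3.png

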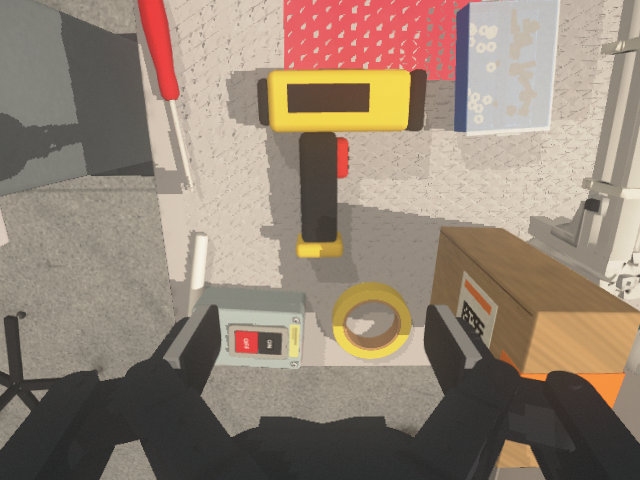

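The scanner lies as planned: head (345,100), handle (318,190), red trigger (342,158), tape roll (371,322), switch box (255,330). Descend over the handle, and measure the orange label from this picture.

Request:
arm_command([
  [[25, 0, 0], 0],
  [[26, 1, 10], 0],
  [[0, 0, 35], 0],
  [[0, 0, 35], 0],
  [[0, 0, 35], 0],
  [[0, 0, 25], 0],
  [[0, 0, 15], 0],
  [[0, 0, 10], 0],
  [[0, 0, 0], 0],
  [[0, 0, 0], 0],
])

```text
time_s: 13.7
tcp_pos: [0.4834, -0.0687, 0.0112]
ee_rot: [0.0, 0.706, 0.708, 0.0]
wrist_force: [0.5, 0.2, -0.2]
width: 0.0855
gripper_force: 0.0
```

```bash
python3 - <<'E'
from wl import *
go([482.3,-68.8,5],0)
for n in("w3","side0","top0"):
    Z=np.load(n+".npz");W=Z["W"];z=W[...,2];im=Z["im"].astype(int)
    b=(Z["d"]>0)&(W[...,0]>.575)&(W[...,0]<.605)&(W[...,1]>-.235)&(W[...,1]<-.14)&(z>.02)&(z<.15)
    P=W[b];
    if len(P)<50: continue
    for _ in range(8):
        A=np.c_[P[:,1]+.188,P[:,2]-.095,np.ones(len(P))];c=np.linalg.lstsq(A,P[:,0],rcond=None)[0];r=P[:,0]-A@c;P=P[abs(r)<max(2*r.std(),.0015)]
    print(n,len(P),"face x at label %.1f"%(c[2]*1e3),"slopes y,z",np.round(c[:2],3))
    sat=im.max(-1)-im.min(-1)
    l=b&(((sat<30)&(im.min(-1)>140)))
    if l.sum()>30:
        q=W[l];print(" white y",np.round(np.percentile(q[:,1],[1,50,99])*1e3,1),"z",np.round(np.percentile(q[:,2],[1,50,99])*1e3,1),l.sum())
    t=(Z["d"]>0)&(abs(z-.16)<.006)&(W[...,0]>.57)&(W[...,0]<.67)&(W[...,1]<-.1)&(W[...,1]>-.27)
    print(" top",t.sum(),cv2.minAreaRect((W[t][:,:2]*1e3).astype(np.float32)) if t.sum()>20 else "")
E
```

```text
tcp [483.4 -68.7  11.2] tool-y angle 0.13 shift [-0.1 -1.1  6.2] turn 0.13
w3 4833 face x at label 589.8 slopes y,z [ 0.036 -0.003]
 top 9161 ((620.4119873046875, -187.0966339111328), (111.72716522216797, 62.646244049072266), 89.2074203491211)
side0 2634 face x at label 591.3 slopes y,z [ 0.026 -0.003]
 top 2479 ((621.1240234375, -189.85646057128906), (112.10870361328125, 63.067726135253906), 89.65229034423828)
top0 1065 face x at label 589.3 slopes y,z [ 0.028 -0.002]
 top 2679 ((620.05029296875, -186.64627075195312), (110.87458801269531, 63.67388916015625), 88.72998809814453)
```

Request:
arm_command([
  [[0, -1, 6], 0],
  [[0, 0, 0], 0],
])

```text
time_s: 13.9
tcp_pos: [0.4818, -0.0691, 0.0049]
ee_rot: [0.0, 0.707, 0.708, 0.0]
wrist_force: [-0.3, -0.2, 0.1]
width: 0.0853
gripper_force: 0.0
```

Request:
arm_command([
  [[0, 0, 0], 0],
  [[0, 0, 0], 0],
  [[0, 0, 0], 0],
  [[0, 0, 0], 0],
  [[0, 0, 0], 0],
  [[0, 0, 0], 0],
  [[0, 0, 0], 0],
  [[0, 0, 0], 0],
], gripper=0, grip_force=60)

```text
time_s: 14.7
tcp_pos: [0.4819, -0.0704, 0.006]
ee_rot: [0.0, 0.707, 0.707, -0.0]
wrist_force: [-4.3, -2.1, 10.7]
width: 0.0308
gripper_force: 59.8
```

Width 30.8 mm is less than the expected 34 mm, so I'll lift a bit and check.

Request:
arm_command([
  [[0, 0, -5], 0],
  [[0, 0, -20], 0],
  [[0, 0, -30], 0],
  [[0, 0, -30], 0],
  [[0, 0, -15], 0],
  [[0, 0, 0], 0],
  [[0, 0, 0], 0],
])

```text
time_s: 15.4
tcp_pos: [0.4812, -0.069, 0.1041]
ee_rot: [-0.0, 0.707, 0.708, -0.0]
wrist_force: [-0.6, 0.2, -1.4]
width: 0.0301
gripper_force: 60.0
```

```bash
python3 - <<'E'
from wl import *
o=get_obs();print(o["width"],o["gripper_force"],o["wrist_force"],np.round(o["moment"],2));go([0,0,0],0)
c=calibration("wrist");im,d=read_camera("wrist");W=cloud("wrist",d,c);np.savez("w4.npz",im=im,d=d,W=W)
s,ds=read_camera("side");np.savez("s4.npz",im=s,d=ds,W=cloud("side",ds,calibration("side")))
a=cv2.resize(im[150:480,100:540],(440,330));b=cv2.resize(s[150:330,200:380],(360,360),interpolation=2)
out=np.zeros((360,800,3),np.uint8);out[:330,:440]=a;out[:,440:]=b
cv2.imwrite("pics/w4.png",out[:,:,::-1])
hsv=cv2.cvtColor(im,cv2.COLOR_RGB2HSV)
yel=(hsv[...,0]>18)&(hsv[...,0]<35)&(hsv[...,1]>140)&(hsv[...,2]>90)&(d>0)&(W[...,2]>.08)
P=W[yel]*1e3;print(len(P),np.round(np.percentile(P,[2,50,98],0),1).tolist())
for nm,m in(("y>-60",P[:,1]>-60),("butt",P[:,1]<-120)):
    Q=P[m]; 
    if len(Q)>30:print(nm,len(Q),np.round(np.percentile(Q,[2,50,98],0),1).tolist(),cv2.minAreaRect(Q[:,:2].astype(np.float32)))
E
```

```text
0.030090459123797507 59.98101353645325 [-0.60623932  0.24036267 -1.36375105] [-0.06  0.03  0.04]
tcp [481.2 -69.  104.1] tool-y angle 0.07 shift [  69.6 -481.1  104.6] turn 0.07
29951 [[446.1, -43.2, 124.0], [500.9, -16.9, 139.3], [544.7, -1.1, 141.3]]
y>-60 29951 [[446.1, -43.2, 124.0], [500.9, -16.9, 139.3], [544.7, -1.1, 141.3]] ((495.7087707519531, -24.58418846130371), (106.6932373046875, 46.30406951904297), 1.727789044380188)
```

View pics/w4.png

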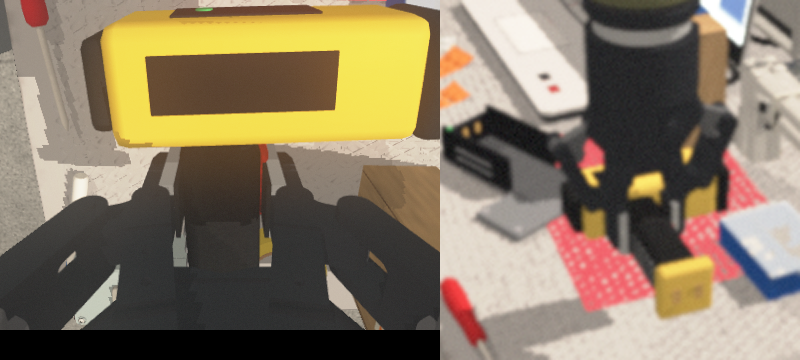

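The handle is pinched with the red trigger at (264,190) under the right pad. I'll check the scanner's tilt and yaw numerically.

```bash
python3 - <<'E'
from wl import *
c=calibration("wrist");print("cam",np.round(-np.array(c["R"]).T@c["t"],3))
def tilt(f,zmin,zmax,guess):
    Z=np.load(f);W=Z["W"];hsv=cv2.cvtColor(Z["im"],cv2.COLOR_RGB2HSV)
    m=(hsv[...,0]>18)&(hsv[...,0]<35)&(hsv[...,1]>140)&(hsv[...,2]>90)&(Z["d"]>0)&(W[...,2]>zmin)&(W[...,2]<zmax)&(np.hypot(W[...,0]-guess[0],W[...,1]-guess[1])<.08)
    P=W[m]*1e3;P0=P
    for _ in range(6):
        A=np.c_[P[:,:2]-P[:,:2].mean(0),np.ones(len(P))];k=np.linalg.lstsq(A,P[:,2],rcond=None)[0];r=P[:,2]-A@k;P=P[abs(r)<max(2*r.std(),1)]
    print(f,len(P),"slope deg x,y",np.round(np.degrees(np.arctan(k[:2])),2),"z",k[2].round(1),cv2.minAreaRect(P[:,:2].astype(np.float32)))
    # edge direction: long edges by row percentiles
    xs=np.arange(455,536,8);lo=[];hi=[]
    for x in xs:
        q=P[abs(P[:,0]-x)<4][:,1]
        if len(q)<10: q=np.array([np.nan])
        lo.append(np.percentile(q,2));hi.append(np.percentile(q,98))
    print(" edges yaw",np.degrees(np.arctan(np.polyfit(xs,lo,1)[0])).round(2),np.degrees(np.arctan(np.polyfit(xs,hi,1)[0])).round(2),"mid y at origin",np.round((np.mean(lo)+np.mean(hi))/2,1),"x lim",np.percentile(P[:,0],[1,99]).round(1))
tilt("w3.npz",.03,.05,(.495,-.025));tilt("w4.npz",.12,.15,(.495,-.025))
E
```

```text
cam [0.481 0.011 0.247]
w3.npz 4999 slope deg x,y [0.12 0.53] z 41.7 ((494.2528991699219, -25.0734806060791), (102.48222351074219, 41.42295455932617), 0.9895399212837219)
 edges yaw 1.3 -0.07 mid y at origin -25.1 x lim [444.3 544.1]
w4.npz 22969 slope deg x,y [-1.    0.17] z 139.6 ((495.7388000488281, -23.504886627197266), (102.07462310791016, 40.981727600097656), 1.9157074689865112)
 edges yaw 2.23 1.35 mid y at origin -23.4 x lim [446.1 544.8]
```

Request:
arm_command([
  [[-10, -6, 0], 0],
  [[-25, -10, 0], 0],
  [[-35, -10, 0], 0],
  [[-35, -10, 0], 0],
  [[-30, -10, 0], 0],
  [[-16, -4, 5], 0],
  [[-8, -2, 5], 2.8],
  [[0, 0, 6], 0],
  [[0, 0, 5], 0],
  [[0, 0, 0], 0],
])

```text
time_s: 16.5
tcp_pos: [0.4296, -0.2266, 0.0826]
ee_rot: [-0.001, 0.723, 0.691, -0.0]
wrist_force: [-0.8, -0.6, -2.4]
width: 0.0306
gripper_force: 60.0
```

Request:
arm_command([
  [[0, 0, 0], 0],
  [[0, 0, 0], 0],
])

```text
time_s: 16.7
tcp_pos: [0.4305, -0.2277, 0.084]
ee_rot: [0.0, 0.723, 0.69, 0.0]
wrist_force: [0.8, -0.6, -2.3]
width: 0.0302
gripper_force: 60.0
```

```bash
python3 - <<'E'
from wl import *
go([428.7,-228.2,83],-2.7)
o=get_obs();print(o["width"],o["gripper_force"])
c=calibration("wrist");im,d=read_camera("wrist");np.savez("w5.npz",im=im,d=d,W=cloud("wrist",d,c))
s,ds=read_camera("side");t,dt=read_camera("top");Wt=cloud("top",dt,calibration("top"));np.savez("t5.npz",im=t,d=dt,W=Wt)
W=cloud("side",ds,calibration("side"));np.savez("s5.npz",im=s,d=ds,W=W)
out=np.zeros((600,800,3),np.uint8);out[:360,:480]=cv2.resize(im,(480,360));out[:300,480:]=cv2.resize(s[220:420,240:453],(320,300),interpolation=2)
out[360:600,480:]=cv2.resize(t[120:330,310:590],(320,240),interpolation=2)
cv2.imwrite("pics/w5.png",out[:,:,::-1])
for n in("w5","s5"):
    Z=np.load(n+".npz");W=Z["W"];hsv=cv2.cvtColor(Z["im"],cv2.COLOR_RGB2HSV)
    m=(hsv[...,0]>18)&(hsv[...,0]<35)&(hsv[...,1]>140)&(hsv[...,2]>90)&(Z["d"]>0)&(W[...,2]>.105)&(W[...,2]<.13)&(W[...,1]>-.23)&(W[...,1]<-.14)&(W[...,0]<.52)
    P=W[m]*1e3
    for _ in range(6):
        A=np.c_[P[:,:2]-P[:,:2].mean(0),np.ones(len(P))];k=np.linalg.lstsq(A,P[:,2],rcond=None)[0];r=P[:,2]-A@k;P=P[abs(r)<max(2*r.std(),1)]
    print(n,len(P),"mean",P.mean(0).round(1),"slopes",np.degrees(np.arctan(k[:2])).round(2))
    xs=np.arange(402,488,6);L=np.array([np.percentile(P[abs(P[:,0]-x)<4][:,1],[2,98]) if (abs(P[:,0]-x)<4).sum()>15 else [np.nan]*2 for x in xs]);g=~np.isnan(L[:,0])
    print(" yaw",[np.degrees(np.arctan(np.polyfit(xs[g],L[g,i],1)[0])).round(2) for i in(0,1)],"mid",L[g].mean().round(1),"at x",xs[g].mean(),"xlim",np.percentile(P[:,0],[1,99]).round(1))
    b=(Z["d"]>0)&(W[...,0]>.575)&(W[...,0]<.605)&(W[...,1]>-.235)&(W[...,1]<-.14)&(W[...,2]>.02)&(W[...,2]<.15)
    Q=W[b]
    if len(Q)>100:
        for _ in range(8):
            A=np.c_[Q[:,1]+.187,Q[:,2]-.095,np.ones(len(Q))];k=np.linalg.lstsq(A,Q[:,0],rcond=None)[0];r=Q[:,0]-A@k;Q=Q[abs(r)<max(2*r.std(),.0015)]
        print(" face",np.round(k,3))
    tt=(Z["d"]>0)&(abs(W[...,2]-.16)<.006)&(W[...,0]>.57)&(W[...,0]<.67)&(W[...,1]<-.1)&(W[...,1]>-.27)
    if tt.sum()>100: print(" top",cv2.minAreaRect((W[tt][:,:2]*1e3).astype(np.float32)))
E
```

```text
tcp [ 430.5 -227.7   84. ] tool-y angle -2.66 shift [-0.6 -1.7  1. ] turn 0.04
0.030193261351246017 60.026482343673706
w5 22935 mean [ 449.7 -182.1  119.4] slopes [-0.94  0.2 ]
 yaw [np.float64(-0.72), np.float64(-1.25)] mid -182.7 at x 444.0 xlim [397.6 496.3]
 face [ 0.029 -0.002  0.59 ]
s5 213 mean [ 443.1 -196.2  117.2] slopes [-1.58  7.08]
 yaw [np.float64(-5.93), np.float64(-13.81)] mid -197.2 at x 438.0 xlim [401.2 494.4]
 face [ 0.027 -0.003  0.591]
 top ((621.3088989257812, -189.27398681640625), (112.34078216552734, 63.54061508178711), 87.6302490234375)
```

View pics/w5.png

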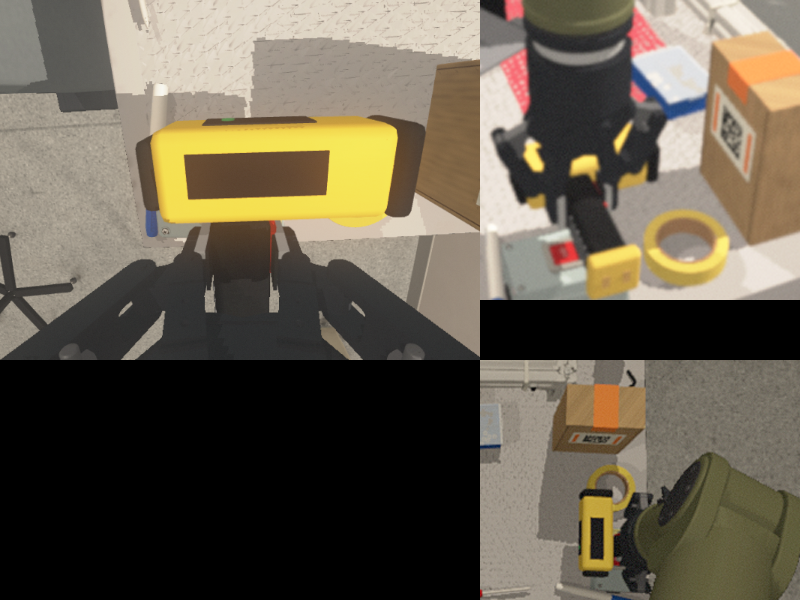

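The views show the scanner aimed at the orange label, clear of the switch box and tape roll. Before timing the hold I'll check trigger travel numerically, comparing red pixels in the scanner frame before and after gripping.

```bash
python3 - <<'E'
from h import *
for n,o,yaw,z0 in(("w3",(479.3,-24.8),0,0),("w4",(480.6,-23.5),1.4,98),("w5",(432.1,-182.3),-1.5,77.5)):
    Z=np.load(n+".npz");W=Z["W"]*1e3;hsv=cv2.cvtColor(Z["im"],cv2.COLOR_RGB2HSV)
    a=np.radians(yaw);q=W[...,:2]-np.array(o);x=q@[np.cos(a),np.sin(a)];y=q@[-np.sin(a),np.cos(a)];z=W[...,2]-z0
    m=((hsv[...,0]<6)|(hsv[...,0]>174))&(hsv[...,1]>150)&(hsv[...,2]>50)&(Z["d"]>0)&(abs(x)<45)&(y<-18)&(y>-75)
    P=np.c_[x[m],y[m],z[m]];P=P[P[:,2]>3]
    print(n,len(P),np.round(np.percentile(P,[2,25,50,75,98],0),1).tolist() if len(P) else "")
    v,u=np.where(m); 
    if len(u): print(" px",u.min(),u.max(),v.min(),v.max())
E
```

```text
w3 416 [[14.4, -57.4, 26.9], [16.2, -50.1, 29.6], [18.4, -42.6, 30.2], [20.7, -35.2, 30.9], [22.7, -28.3, 32.9]]
 px 337 347 138 177
w4 97 [[14.2, -49.5, 28.4], [14.5, -43.3, 29.3], [14.7, -38.2, 29.8], [15.4, -32.9, 30.2], [16.7, -29.6, 31.8]]
 px 360 367 298 363
w5 112 [[14.3, -48.2, 25.3], [14.6, -41.6, 29.1], [14.8, -33.7, 29.9], [15.7, -31.4, 30.4], [16.8, -28.4, 31.5]]
 px 360 367 295 347
```

Request:
arm_command([
  [[0, 0, 0], 0],
  [[0, 0, 0], 0],
  [[0, 0, 0], 0],
], grip_force=75)

```text
time_s: 17.15
tcp_pos: [0.43, -0.2283, 0.0839]
ee_rot: [0.0, 0.724, 0.69, 0.0]
wrist_force: [-0.2, 0.4, -2.1]
width: 0.0293
gripper_force: 79.9
```

Trigger face moved from x≈23 to ≤17: fully pulled. Now hold.

Request:
arm_command([
  [[0, 0, 0], 0],
  [[0, 0, 0], 0],
  [[0, 0, 0], 0],
  [[0, 0, 0], 0],
  [[0, 0, 0], 0],
  [[0, 0, 0], 0],
  [[0, 0, 0], 0],
  [[0, 0, 0], 0],
  [[0, 0, 0], 0],
  [[0, 0, 0], 0],
])

```text
time_s: 18.15
tcp_pos: [0.43, -0.2283, 0.0838]
ee_rot: [-0.0, 0.724, 0.69, 0.0]
wrist_force: [0.0, 0.0, -2.2]
width: 0.0292
gripper_force: 79.9
```

Request:
arm_command([
  [[0, 0, 0], 0],
  [[0, 0, 0], 0],
  [[0, 0, 0], 0],
  [[0, 0, 0], 0],
  [[0, 0, 0], 0],
  [[0, 0, 0], 0],
  [[0, 0, 0], 0],
  [[0, 0, 0], 0],
])

```text
time_s: 18.95
tcp_pos: [0.43, -0.2283, 0.0838]
ee_rot: [0.0, 0.724, 0.69, 0.0]
wrist_force: [-0.1, -0.8, -2.1]
width: 0.0293
gripper_force: 79.9
```

```bash
python3 - <<'E'
from wl import *
go([428.7,-228.2,83],-2.7)
c=calibration("wrist");im,d=read_camera("wrist");W=cloud("wrist",d,c)*1e3
hsv=cv2.cvtColor(im,cv2.COLOR_RGB2HSV)
m=(hsv[...,0]>18)&(hsv[...,0]<35)&(hsv[...,1]>140)&(hsv[...,2]>90)&(d>0)&(W[...,2]>105)&(W[...,1]>-230)&(W[...,1]<-140)
P=W[m]
for _ in range(6):
    A=np.c_[P[:,:2]-P[:,:2].mean(0),np.ones(len(P))];k=np.linalg.lstsq(A,P[:,2],rcond=None)[0];r=P[:,2]-A@k;P=P[abs(r)<max(2*r.std(),1)]
xs=np.arange(402,488,6);L=np.array([np.percentile(P[abs(P[:,0]-x)<4][:,1],[2,98]) for x in xs])
print(P.mean(0).round(1),np.degrees(k[:2]).round(2),[np.degrees(np.polyfit(xs,L[:,i],1)[0]).round(2) for i in(0,1)],L.mean().round(1))
E
```

```text
tcp [ 430.  -228.3   83.8] tool-y angle -2.74 shift [ 0.  -1.3  0.8] turn -0.04
[ 449.3 -182.7  119.1] [-1.04  0.22] [np.float64(-0.55), np.float64(-1.39)] -183.3
```

Aim held steadily for over 2 s. Now back to the free bench to lay it down.

Request:
arm_command([
  [[0, 0, -10], 0],
  [[0, 0, -11], -2.8],
  [[10, 4, 0], 0],
  [[25, 8, 0], 0],
  [[35, 11, 0], 0],
  [[35, 11, 0], 0],
  [[30, 10, 0], 0],
  [[16, 5, 0], 0],
  [[8, 3, 10], 0],
  [[0, 0, 20], 0],
])

```text
time_s: 20.0
tcp_pos: [0.4836, -0.0675, 0.0753]
ee_rot: [0.001, 0.706, 0.708, 0.001]
wrist_force: [0.4, -0.2, -2.3]
width: 0.0294
gripper_force: 79.7
```

Request:
arm_command([
  [[0, 0, 25], 0],
  [[0, 0, 20], 0],
  [[0, 0, 10], 0],
  [[0, 0, 5], 0],
  [[0, 0, 0], 0],
  [[0, 0, 0], 0],
])

```text
time_s: 20.6
tcp_pos: [0.4826, -0.0694, 0.0155]
ee_rot: [0.001, 0.707, 0.707, 0.001]
wrist_force: [-0.2, -0.4, -1.9]
width: 0.0294
gripper_force: 79.9
```

Request:
arm_command([
  [[0, 0, 3], 0],
  [[0, 0, 2], 0],
  [[0, 0, 1], 0],
  [[0, 0, 1], 0],
  [[0, 0, 0], 0],
  [[0, 0, 0], 0],
])

```text
time_s: 21.2
tcp_pos: [0.4819, -0.0692, 0.0079]
ee_rot: [0.0, 0.707, 0.707, 0.0]
wrist_force: [0.2, -0.1, -2.0]
width: 0.0293
gripper_force: 79.9
```

Request:
arm_command([
  [[0, 0, 1], 0],
  [[0, 0, 0.5], 0],
  [[0, 0, 0], 0],
  [[0, 0, 0], 0],
])

```text
time_s: 21.6
tcp_pos: [0.482, -0.0694, 0.0068]
ee_rot: [0.0, 0.707, 0.707, 0.0]
wrist_force: [-4.1, -0.1, 6.1]
width: 0.0292
gripper_force: 81.1
```

Request:
arm_command([
  [[0, 0, 0.5], 0],
  [[0, 0, 0], 0],
  [[0, 0, 0], 0],
], grip_force=25)

```text
time_s: 21.9
tcp_pos: [0.4819, -0.0694, 0.0065]
ee_rot: [-0.0, 0.707, 0.707, 0.0]
wrist_force: [-4.2, -0.7, 9.0]
width: 0.0296
gripper_force: 81.6
```

Request:
arm_command([
  [[0, 0, 0], 0],
  [[0, 0, 0], 0],
  [[0, 0, 0], 0],
  [[0, 0, 0], 0],
  [[0, 0, 0], 0],
  [[0, 0, 0], 0],
], gripper=1)

```text
time_s: 22.5
tcp_pos: [0.4819, -0.0692, 0.0058]
ee_rot: [0.0, 0.707, 0.707, 0.0]
wrist_force: [-1.0, 0.9, -0.1]
width: 0.0852
gripper_force: 0.0
```

Request:
arm_command([
  [[0, 0, -15], 0],
  [[0, 0, -30], 0],
  [[0, 0, -45], 0],
  [[0, 0, -45], 0],
  [[-40, 0, -25], 0],
  [[-20, 0, -15], 0],
  [[0, 0, 0], 0],
  [[0, 0, 0], 0],
])

```text
time_s: 23.3
tcp_pos: [0.4818, -0.129, 0.1807]
ee_rot: [-0.0, 0.707, 0.707, 0.0]
wrist_force: [0.8, 0.4, -0.5]
width: 0.0854
gripper_force: 0.0
```

```bash
python3 - <<'E'
from wl import *
print(tool()[0].round(1),get_obs()["width"])
r=look("w6",[480,-25,0],0)
s,ds=read_camera("side");cv2.imwrite("pics/s6.png",s[:,:,::-1])
A=np.load("side0.npz");Ws=cloud("side",ds,calibration("side"))
for n,(u0,u1,v0,v1,lo,hi) in dict(orange=(380,480,230,390,.15,.17),blue=(280,350,130,250,.15,.17),switch=(250,345,365,435,.035,.075),tape=(340,420,350,415,.012,.03)).items():
    o=[]
    for W,d in((A["W"],A["d"]),(Ws,ds)):
        m=np.zeros((480,640),bool);m[v0:v1,u0:u1]=1;m&=(d>0)&(W[...,2]>lo)&(W[...,2]<hi);o.append(np.median(W[m],0)*1e3)
    print(n,(o[1]-o[0]).round(1))
E
```

```text
[ 481.8 -129.   180.7] 0.08538355804282781
(array([478.3, -24.8,  -0.5]), np.float64(62.11), 'head', [[-35.3, -21.0], [65.0, 20.2]], 'butt', [[-18.0, -122.7], [18.0, -111.5]], 'z', np.float64(41.5)) headgrip [533.3 -25.3] grip [481.9 -68.8]
orange [-0.3 -0.3  0. ]
blue [nan nan nan]
switch [ 0.3  0.3 -0. ]
tape [ 0.3 -0.3  0.1]
  return _methods._mean(a, axis=axis, dtype=dtype,
  ret = um.true_divide(
```

View pics/s6.png

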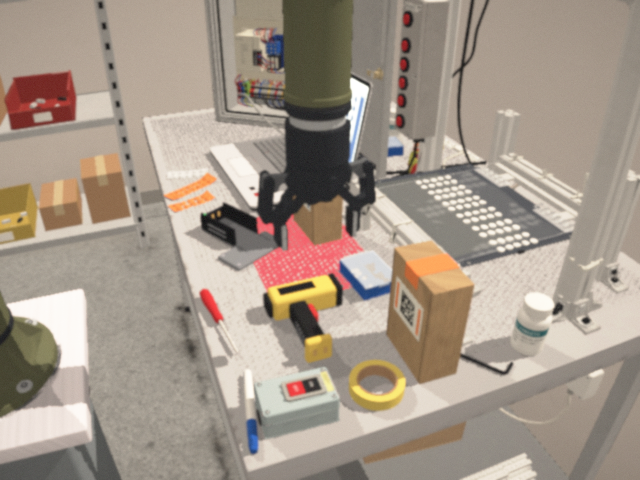

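The scanner lies flat at (305,300). The orange carton, switch box and tape roll haven't moved. The blue carton at (320,220) was never approached, and the gripper is clear of everything.

```bash
python3 -c "
from workcell import *
print(finish_job())"
```

```text
the job is handed in; nothing more can be done
None
```

I aimed the scanner at the orange carton's label from about 8 cm, trigger pulled, for over 2 s, then laid it flat on its side on the bench. The orange carton, switch box and tape roll measured unmoved; the blue carton was hidden in the last check but never approached. The job is handed in at about 23 s, with no verdict returned.

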